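# Close a watch back in the lever press and hold it

## Task

Close the snap back of the watch head with the little lever press: set the watch, back upwards, down into the white cup on the press's cross slide and let go of it, push the slide in until it comes up against its stop, then bring the lever down so that the sprung pad snaps the back fully home. The sealant under the back has to take, so keep the lever down with a steady push of about 12 N on its grip and finish while still holding it like that; leave the loupe, the tin and the small carton alone.

Things in the scene. Friction and masses are not known exactly. Their poses are not given: they have to be found in the camera images.
- watch: steel watch head, no strap, about 110 g, back up on the bench right of the press; origin at its underside, z up. Case 40 mm across, 12 thick; lowest 5 mm is a 38 mm bezel tapering to 33. Lugs along +/-y: flat ends at y = +/-26, x within +/-12, z 6 to 11 mm, so it can be gripped across 52 mm along y. Crown to x = 23.5 mm. The back, a 34 mm disc, tops out at z = 16 mm ajar, 13 home.
- watch_back (a joint): how far the snap back has been pushed into the case, m: 0 = ajar as found (standing 3 mm proud), 0.003 = fully home. It resists with about 12 N, then stops.
- press: fixed grey lever press. Origin on the bench straight below the pad, z up; x points to its column (x 42 to 82 mm, 46 wide), -x is the front, where the lever grip is; +y is the side where the slide sticks out. Foot x -65 to 85, y -55 to 180 mm, with rails to 28 mm height. Head above the pad: 46 mm wide in y, x -21 to 72, height 118 to 172 mm.
- press_slide (a joint): travel of the cross slide along the press's -y, m: starts at 0 to 0.02 (cup out beside the head), 0.100 = against the end stop, cup right under the pad. About 1.5 N of friction; it stays where it is left.
- cup_seat (a point): centre of the inner floor of the white round cup on the slide, 32 mm above the bench. Inside 42 mm across, 5 mm deep; outside 49 mm across, standing 13 mm above the slide, whose top is 24 mm above the bench. The watch's bezel drops in (its origin then at this point, any yaw); the lugs stay just above the rim, their ends 1.5 mm outside the cup.
- push_tab (a point): centre of the outer (+y) face of the upright tab at the slide's outer end, 44 mm above the bench, 89 mm from the cup's centre along the press's +y. The tab is 44 mm wide along the press's x and 8 mm thick; its top is 14 mm above this point; below, from 14 mm down, a foot juts 13 mm outward. Push it along the press's -y.
- press_lever: the lever. Origin on its pivot, 195 mm above the bench and 50 mm behind the pad (press +x); hinge along the press's y. At rest it rises 0.40 rad above level towards the front, it swings down by up to 0.80 rad, and a spring lifts it when let go (about 2 N at the grip at first, 3.5 N near the bottom).
- lever_grip (a point): middle of the black cross bar at the lever's front end: 21 mm thick, 93 mm long along the press's y, 180 mm from the pivot, on an arc about it; 265 mm above the bench with the lever up, about 187 mm when the pad meets the back, about 165 mm with the back home and 12 N on the grip.
- press_pad: white round pad under the ram, 30 mm across; origin at the centre of its lower face, 70 mm above the bench with the lever up. It goes straight down about 0.28 mm per mm of the grip. It is sprung: it gives up to 8 mm into the ram against 10 N plus 6 N per mm, so the push on the grip grows gently, about 0.4 N per mm. 12 N at the grip makes some 30 N at the pad.
- loupe: black loupe, 37 mm across, 28 mm high, origin at its underside; a bystander
- round_tin: small round tin, 47 mm across, 14 mm high, origin at its underside; a bystander
- eraser_box: small carton 23 x 56 x 19 mm, origin at its underside; a bystander
Not all that is in view belongs to the job. What is shaped like the watch but pink is not meant.

How it is judged:
On the way, in this order (a step that is already met when the one before it is completed fails the run):
1. the watch sits level in the cup, back up and still ajar, let go (horizontal distance between watch and cup_seat below 0.004 m and z of watch in the frame of cup_seat below 0.002 m and angle between watch's own z axis and vertical below 0.08 rad and value of joint press_slide below 0.06 m and value of joint watch_back below 0.0012 m and contact force between the fingers and watch below 0.2 N), for 0.2 s.
2. the slide is home against its stop with the watch in the cup (horizontal distance between watch and cup_seat below 0.004 m and z of watch in the frame of cup_seat below 0.002 m and angle between watch's own z axis and vertical below 0.08 rad and value of joint press_slide above 0.096 m), for 0.2 s.
3. the back has been pressed home under the pad (all of step 2 and value of joint watch_back above 0.0024 m and contact force between press_pad and watch above 5 N), for 0.1 s.
At the end, for the whole second after the job is handed in: Watch seated in the cup (within 4 mm, 2 mm of height, level), slide home (within 4 mm of its stop), back home (within 0.6 mm), and the pad bearing on it with 16 to 50 N (about 8 to 17 N at the grip) because the fingers hold the lever down (all of step 2 and value of joint watch_back above 0.0024 m and contact force between press_pad and watch between 16 and 50 N and contact force between the fingers and press_lever above 3 N); the arm keeps its last pose, push and grip.
It fails at once if the back is pressed in anywhere but under the press with the slide home (value of joint watch_back above 0.0018 m and value of joint press_slide below 0.09 m).
It fails at once if the watch is crushed: more than 75 N from the pad (contact force between press_pad and watch above 75 N).
It fails at once if a bystander is pushed away or knocked over (distance of any of loupe, round_tin, eraser_box from where it was at the start of the episode above 0.015 m).
It also fails if it takes over 72 s, if anything falls off the work surface, if the arm or the gripper's body presses on something with over 40 N, if the wrist force passes 120 N, or if a joint passes its speed limit or range.

## Robot

A 6-joint arm with a two-finger parallel gripper is mounted at the origin on a cart in front of the work surface, level with it; the furniture and walls round the work are solid. World frame = base frame: x ahead of the robot, y to its left, z up, the work surface at z = 0. Lengths are in m, angles in rad, forces in N, time in s.
With the tool pointing down it reaches from about 0.275 to 0.75 m from the base axis. Payload 10.2 kg.
Tool frame: the origin (TCP) lies on the centre line of the jaws, within the pads' length; the fingertips stand arm.tip_extent ahead of it and the grasp point (between the pads) is the TCP (arm.tip_extent is the distance from the TCP to the fingertips, in m); z points along the fingers, y is the line along which they close (so a half turn about z gives the same grasp; the last joint's range is limited). The gripper opens to 88 mm and grips with 3 to 60 N. Pads are 18 mm wide; open, the fingers measure 123 mm over their backs; the gripper's body (75 mm by 187 mm) begins 45 mm behind the grasp point.
Start: joints at [-1.537, 0.313, 1.498, -0, 1.331, -0.223], TCP at [0.133, -0.508, 0.236] pointing down, gripper open.
Joint ranges: [-2.94, 2.94], [-0.97, 2.17], [0.19, 2.56], [-1.23, 4.37], [0.02, 3.11], [-2.88, 2.88]. Speed limits (rad/s): [2.39, 2.39, 3.01, 3.14, 3.14, 3.14].

## Interface

Orientations are given as [roll, pitch, yaw] about the fixed x, y, z axes, in that order (R = Rz(yaw) Ry(pitch) Rx(roll)).
In Python, from cell import arm gives the robot as it stands.
- The arm moves only by the shell command python3 -m handwheel 'ROWS' [OPENING]. ROWS is JSON, a list of rows, each an object with "delta_pos": the shift along the tool's x, y, z scaled (see below), a list of three; "dr": the turn, a rotation vector about the tool's x, y, z scaled (see below), a list of three. In form: [{"delta_pos": [dx, dy, dz], "dr": [rx, ry, rz]}, ...]. A call has 1 to 5 rows; each row shifts and turns the commanded pose from where the row before left it, along the tool's axes as they then stand; what a row does not reach is not made up. The controller multiplies each number of a shift by 25 cm and each number of a turn by 45 degrees. A row lasts 1/12 s, in which the tool goes at most 41.7 mm and 7.16 degrees, less where a joint would pass 70% of its speed; a pose out of reach is approached as far as the arm can. A call with a number of a shift or a turn outside -1 to 1 is refused whole. A call with a gripper value outside its range is refused whole. OPENING is the closure, from -1 (fully open) to 1 (shut), so that 0 is half open, set as the call begins (- or left out, the last holds). The fingers move at their own pace and stop on an object; the grip force is fixed at half the most. Time passes only in rows, so rows that do not move let the fingers close. It gives the time, the measured TCP pose, the force, the opening and the grip force at its end, in the units of the state.
- arm.observe(): the state, without advancing time (a new reading comes with each control period).
- arm.grab_frame(name): name is "scene" or "top"; returns a dict with "color" (480x640x3 uint8, red, green, blue), "fx", "fy", "cx", "cy" (pixels), "rvec" (rotation vector, rad) and "tvec" (3), from world to camera coordinates, as OpenCV has them. Camera axes: x right, y down, z forward; pixel columns grow to the right and rows downward; lengths in m; the calibration is good to about 2 mm. A picture is of the moment at which its call begins. There is no depth.
- arm.sign_off(): hands the job in; it is judged then, once.
Trained networks look in a picture, given as the dict that the camera call returned (one of the last four; its "shot" number tells which), for a name from the list of things; names that differ only in an ending like _2 or _b are one class to them, and where a whole thing is asked for, a point or a joint stands for the part that bears it (a point fixed in the world has none). Each returns a list of dicts, best first, with "p" (0 to 1); they miss things now and then, are a little off and sometimes report something else, mostly with a low value. They report only what shows in the picture. A call takes as long as a camera call. They do not tell look-alikes from the thing itself.
- arm.search_frame(picture, name): "extent" ([centre column, centre row, width, height] in pixels, round what is visible of it).
- arm.silhouettes(picture, name): "pixels" (480x640 bool, what is visible of it) and "extent" ([centre column, centre row, width, height] in pixels, round what is visible of it).
- arm.mark_of(picture, name): "xy" ([column, row] in pixels: a listed point, or the origin of a listed thing).
The state is a dict: "t": time; "q": joint angles; "dq": joint speeds; "joint_efforts": joint torques, N m; "ee_pos": TCP position; "ee_rot": TCP orientation; "ft_force": force on the tool from outside, world axes, zero at the start; "torque": the same for the moment, N m; "opening": finger opening in m; "grasp_force": force on a finger pad.
Only numpy, scipy, OpenCV 4.12 (cv2) and the standard library are available. Lean on these libraries where they do the work, as an engineer would, in place of code of your own. Each camera call takes 0.05 s, during which the arm holds its last target. There are 200 camera calls.

## Working session

There is one attempt and no reset: what is moved stays moved. The work goes in short steps, Python scripts to look and compute and a shell command to move; the robot and the scene stay as the last step left them, time stands still between calls to the robot, and variables do not carry over. Pictures are saved under pics/ and viewed, at most 10 in all, crops included, and the job is handed in when it is done.

```bash
mkdir -p pics
cat > h.py <<'E'
import numpy as np, cv2
from cell import arm
def ray(f,px):
    R,_=cv2.Rodrigues(np.array(f["rvec"],float)); t=np.array(f["tvec"],float).ravel()
    d=R.T@np.array([(px[0]-f["cx"])/f["fx"],(px[1]-f["cy"])/f["fy"],1.]); return -R.T@t,d
def atz(f,px,z):
    o,d=ray(f,px); return o+d*(z-o[2])/d[2]
def proj(f,P):
    R,_=cv2.Rodrigues(np.array(f["rvec"],float)); p=R@np.array(P,float)+np.array(f["tvec"],float).ravel()
    return np.array([f["fx"]*p[0]/p[2]+f["cx"],f["fy"]*p[1]/p[2]+f["cy"]])
def save(f,n): cv2.imwrite("pics/"+n,cv2.cvtColor(f["color"],cv2.COLOR_RGB2BGR))
E
python3 - <<'E'
from h import *
np.set_printoptions(precision=4,suppress=True)
Z=dict(watch=0,cup_seat=.032,push_tab=.044,press=0,press_lever=.195,lever_grip=.265,press_pad=.07,loupe=0,round_tin=0,eraser_box=0)
print(arm.tip_extent,arm.observe())
for c in("scene","top"):
    f=arm.grab_frame(c); save(f,c+"0.png"); print(c,ray(f,(320,240))[0])
    for n,z in Z.items():
        for r in arm.mark_of(f,n)[:2]: print(n,round(r["p"],2),np.array(r["xy"]),atz(f,r["xy"],z))
E
```

```text
0.019 {'t': 0.0, 'q': array([-1.5374,  0.3134,  1.4984,  0.    ,  1.331 , -0.2234]), 'dq': array([-0.0007,  0.0013, -0.0005,  0.0012, -0.0004,  0.0008]), 'joint_efforts': array([  0.0017, -40.2201, -25.2274,   0.0696,   0.0352,  -0.0001]), 'ee_pos': array([ 0.1333, -0.5075,  0.2355]), 'ee_rot': array([-3.1403, -0.0003,  0.2568]), 'ft_force': array([-0.3187,  0.4343,  0.0358]), 'torque': array([-0.0101,  0.0815,  0.0251]), 'grasp_force': 0.0, 'opening': 0.0880621991274457}
scene [-0.2259 -0.2865  0.688 ]
watch 0.56 [391.8 322.8] [ 0.4987 -0.1025  0.    ]
watch 0.56 [348.7 340.1] [ 0.4099 -0.0408  0.    ]
cup_seat 0.94 [256.7 256.3] [0.5378 0.2632 0.032 ]
push_tab 0.75 [218.5 248.7] [0.5082 0.3555 0.044 ]
push_tab 0.67 [266.3 196. ] [0.8    0.3984 0.044 ]
press_lever 0.92 [291. 190.] [0.6112 0.2023 0.195 ]
lever_grip 0.86 [267.3 198.1] [0.4414 0.157  0.265 ]
lever_grip 0.68 [452.2 311.9] [ 0.2771 -0.239   0.265 ]
loupe 0.76 [439.6 358.5] [ 0.4456 -0.2189  0.    ]
round_tin 0.77 [451.9 312.5] [ 0.59   -0.2091  0.    ]
eraser_box 0.81 [410.6 378.5] [ 0.3721 -0.1832  0.    ]
top [0.4413 0.0916 1.3734]
watch 0.71 [437.6 253.6] [ 0.4446 -0.2045  0.    ]
watch 0.66 [379.4 264.4] [ 0.4168 -0.0407  0.    ]
cup_seat 0.56 [266.1 225.7] [0.5286 0.2723 0.032 ]
cup_seat 0.44 [235.6 234.7] [0.5051 0.3567 0.032 ]
push_tab 0.98 [237.1 232.7] [0.5099 0.3502 0.044 ]
press 0.75 [296.  217.5] [0.5525 0.1918 0.    ]
press_lever 0.87 [285.2 189.7] [0.6048 0.203  0.195 ]
lever_grip 0.79 [304.1 254.3] [0.447  0.1552 0.265 ]
lever_grip 0.47 [430.  276.2] [ 0.3932 -0.129   0.265 ]
loupe 0.47 [438.9 257.1] [ 0.4347 -0.2079  0.    ]
eraser_box 0.7 [432.1 277.1] [ 0.379  -0.1875  0.    ]
```

View pics/scene0.png

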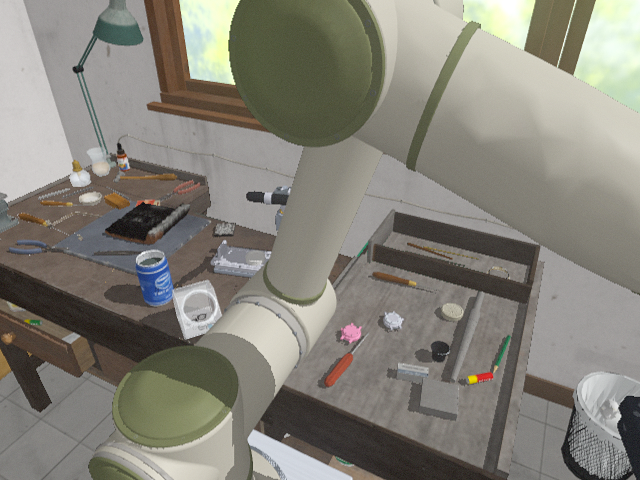

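View pics/top0.png

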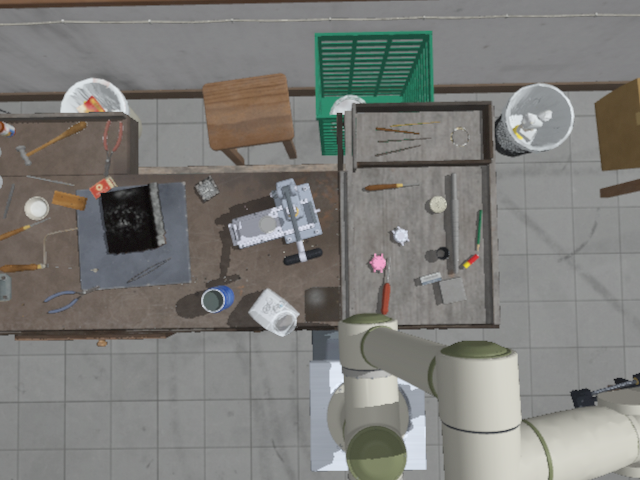

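The scene view shows the silver watch at (392,321) and the pink one at (350,332). The top view has the watch at (400,236), the press at (275,215) and the grip bar at (303,256). I'll zoom in for the yaws.

Run:
```python
from h import *
np.set_printoptions(precision=4,suppress=True)
f={c:arm.grab_frame(c) for c in("scene","top")}
def crop(im,u,v,w,h,s): return cv2.resize(im[v-h//2:v+h//2,u-w//2:u+w//2],None,fx=s,fy=s,interpolation=cv2.INTER_CUBIC)
a=crop(f["scene"]["color"],392,321,40,40,10);b=crop(f["top"]["color"],400,236,40,40,10)
cv2.imwrite("pics/w.png",cv2.cvtColor(np.hstack([a,b]),cv2.COLOR_RGB2BGR))
cv2.imwrite("pics/p.png",cv2.cvtColor(crop(f["top"]["color"],277,222,114,100,6),cv2.COLOR_RGB2BGR))
for c in f:
    for n in("watch","lever_grip","round_tin","loupe","eraser_box","press_slide"):
        for r in arm.silhouettes(f[c],n)[:3]:
            m=r["pixels"]; ys,xs=np.nonzero(m); 
            z={"watch":.008,"lever_grip":.265,"press_slide":.03}.get(n,.01)
            P=np.array([atz(f[c],(x,y),z)[:2] for x,y in zip(xs,ys)]); 
            w,V=np.linalg.eigh(np.cov(P.T)); print(c,n,round(r["p"],2),r["extent"],P.mean(0),"axis",np.degrees(np.arctan2(V[1,1],V[0,1])),np.sqrt(w))
print(f["top"]["fx"])
```

```text
scene watch 0.77 [352.5, 334.2, 21.3, 18.0] [ 0.4216 -0.0396] axis -175.52664406893788 [0.0105 0.0131]
scene watch 0.6 [394.9, 319.1, 21.5, 14.3] [ 0.4977 -0.1033] axis -149.28932019695333 [0.0096 0.0125]
scene lever_grip 0.69 [267.1, 196.4, 41.2, 18.1] [0.445  0.1585] axis 113.20271517027933 [0.0142 0.0233]
scene lever_grip 0.39 [240.9, 254.1, 57.0, 27.6] [0.2531 0.092 ] axis 101.68134980872307 [0.0115 0.0256]
scene round_tin 0.9 [451.1, 311.5, 21.9, 18.3] [ 0.5803 -0.208 ] axis 177.85585188039366 [0.012  0.0153]
scene loupe 0.63 [439.5, 353.8, 18.2, 22.5] [ 0.4556 -0.2143] axis -173.05537021148038 [0.0087 0.0155]
scene eraser_box 0.72 [411.8, 373.4, 34.6, 20.5] [ 0.3763 -0.1816] axis 115.99117950894296 [0.011  0.0157]
scene eraser_box 0.68 [249.0, 231.2, 81.2, 95.6] [0.631  0.3438] axis -162.3233891792506 [0.0387 0.1603]
scene press_slide 0.63 [239.2, 254.0, 56.8, 24.0] [0.5199 0.3021] axis 103.22581769533016 [0.0185 0.0398]
top watch 0.46 [377.5, 262.6, 18.3, 15.0] [ 0.4202 -0.0363] axis 170.99993510199147 [0.0103 0.0111]
top lever_grip 0.66 [304.9, 225.3, 36.2, 83.7] [0.4837 0.1686] axis -167.44876405094323 [0.0187 0.0564]
top round_tin 0.77 [437.8, 203.6, 16.9, 18.2] [ 0.5821 -0.2067] axis 105.40897883688902 [0.0118 0.0122]
top loupe 0.57 [443.4, 254.5, 13.6, 13.0] [ 0.4458 -0.2203] axis -174.72362689247137 [0.0084 0.0109]
top eraser_box 0.68 [429.9, 280.9, 18.1, 12.0] [ 0.3754 -0.1776] axis 104.54655182687326 [0.0067 0.015 ]
top press_slide 0.75 [255.2, 228.3, 50.6, 32.0] [0.5224 0.3024] axis 104.76820152361645 [0.0171 0.0394]
487.99229880981517
```

View pics/w.png

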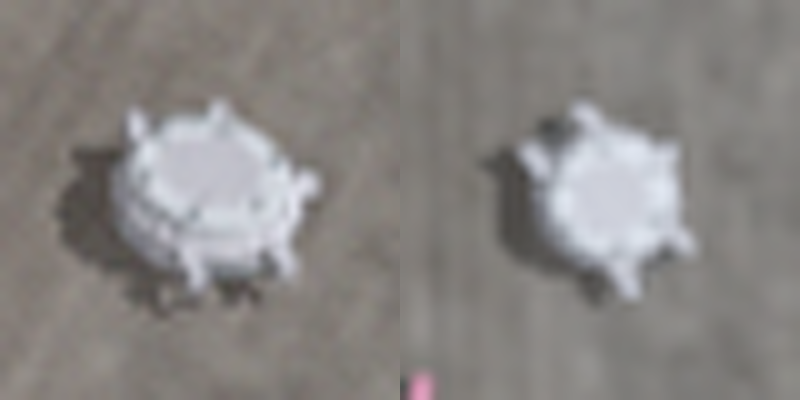

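View pics/p.png

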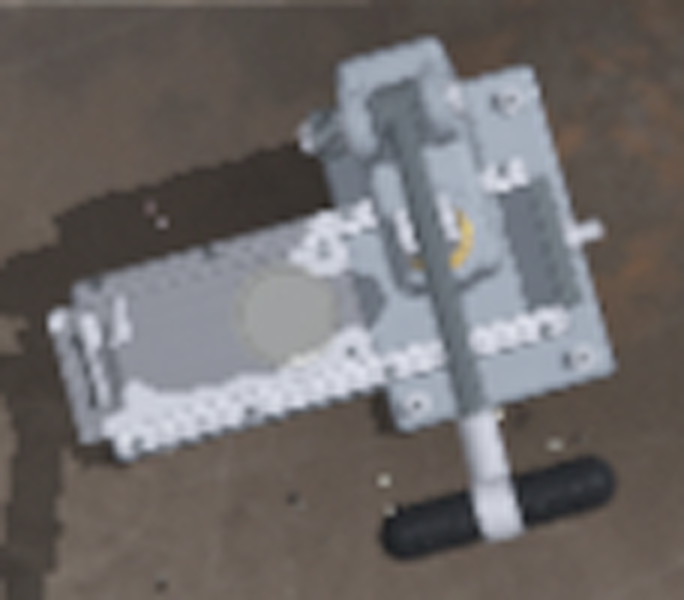

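The zoomed views show the watch's lug line at about 36° in world, with the crown at about −54°. The press is yawed about 16°, and the cup's rim centre is near px (268,224). I'll compute the refined points.

Run:
```python
from h import *
np.set_printoptions(precision=4,suppress=True)
s=arm.grab_frame("scene");t=arm.grab_frame("top")
print("back top",atz(t,(400.7,235.0),.016),"scene",atz(s,(392.5,317.5),.016),"lugs",atz(t,(400.3,235.2),.0105))
L=[atz(t,(379.5+a/10,215.5+b/10),.0105)[:2] for a,b in((135,155),(185,110),(228,285),(285,240))]
d=(L[0]+L[1]-L[2]-L[3])/2; print("axis",np.degrees(np.arctan2(d[1],d[0])),np.linalg.norm(d), atz(t,(379.5+27,215.5+15),.008))
q=lambda x,y:(219.5+x/6,171.5+y/6)
print("cup",atz(t,q(288,315),.037))
print("tab top",atz(t,q(62,320),.058),atz(t,q(95,440),.058))
g1,g2=atz(t,q(397,540),.265),atz(t,q(600,480),.265);d=g1-g2;print("grip",g1,g2,(g1+g2)/2,np.degrees(np.arctan2(d[1],d[0])),np.linalg.norm(d))
for i in range(1):
  for f in(s,t):
    for n in("cup_seat","push_tab","lever_grip","press_lever"):
      r=arm.mark_of(f,n)[:1]; print(n,[(x["xy"],x["p"]) for x in r])
```

```text
back top [ 0.4978 -0.0999  0.016 ] scene [ 0.498  -0.1027  0.016 ] lugs [ 0.4975 -0.0996  0.0105]
axis 35.41642820865171 0.04507514606594888 [ 0.5105 -0.1175  0.008 ]
cup [0.5329 0.2677 0.037 ]
tab top [0.5308 0.367  0.058 ] [0.4765 0.3525 0.058 ]
grip [0.4313 0.1973 0.265 ] [0.4528 0.1201 0.265 ] [0.4421 0.1587 0.265 ] 105.57888295883187 0.08010804105991477
cup_seat [([257.2, 255.9], 0.59)]
push_tab [([218.2, 247.2], 0.92)]
lever_grip [([268.7, 196.8], 0.85)]
press_lever [([291.7, 189.7], 0.78)]
cup_seat [([265.5, 224.1], 0.92)]
push_tab [([234.2, 233.3], 0.6)]
lever_grip [([306.6, 257.8], 0.74)]
press_lever [([285.1, 188.4], 0.66)]
```

```bash
python3 -m handwheel '[{"delta_pos":[0.122,-0.08,0],"dr":[0,0,0]},{"delta_pos":[0.122,-0.08,0],"dr":[0,0,0]},{"delta_pos":[0.122,-0.08,0],"dr":[0,0,0]},{"delta_pos":[0.122,-0.08,0],"dr":[0,0,0]},{"delta_pos":[0.122,-0.08,0],"dr":[0,0,0]}]' -1
python3 -m handwheel '[{"delta_pos":[0.122,-0.08,0],"dr":[0,0,0]},{"delta_pos":[0.122,-0.08,0],"dr":[0,0,0]},{"delta_pos":[0.122,-0.08,0],"dr":[0,0,0]},{"delta_pos":[0.122,-0.08,0],"dr":[0,0,0]},{"delta_pos":[0.122,-0.08,0],"dr":[0,0,0]}]'
python3 -m handwheel '[{"delta_pos":[0.122,-0.08,0],"dr":[0,0,0]},{"delta_pos":[0.122,-0.08,0],"dr":[0,0,0]},{"delta_pos":[0.122,-0.08,0],"dr":[0,0,0]},{"delta_pos":[0.122,-0.08,0],"dr":[0,0,0]},{"delta_pos":[0.122,-0.08,0],"dr":[0,0,0]}]'
python3 -m handwheel '[{"delta_pos":[0,0,0.03],"dr":[0,0,-0.155]},{"delta_pos":[0,0,0.03],"dr":[0,0,-0.155]},{"delta_pos":[0,0,0.03],"dr":[0,0,-0.155]},{"delta_pos":[0,0,0.03],"dr":[0,0,-0.155]},{"delta_pos":[0,0,0.03],"dr":[0,0,-0.155]}]'
python3 -m handwheel '[{"delta_pos":[0,0,0.03],"dr":[0,0,-0.155]},{"delta_pos":[0,0,0.03],"dr":[0,0,-0.155]},{"delta_pos":[0,0,0.03],"dr":[0,0,-0.155]},{"delta_pos":[0,0,0.03],"dr":[0,0,-0.155]},{"delta_pos":[0,0,0.03],"dr":[0,0,-0.155]}]'
python3 -m handwheel '[{"delta_pos":[0,0,0],"dr":[0,0,-0.155]},{"delta_pos":[0,0,0],"dr":[0,0,-0.155]},{"delta_pos":[0,0,0],"dr":[0,0,-0.155]},{"delta_pos":[0,0,0],"dr":[0,0,-0.155]},{"delta_pos":[0,0,0],"dr":[0,0,-0.155]}]'
python3 -m handwheel '[{"delta_pos":[0,0,0],"dr":[0,0,-0.145]},{"delta_pos":[0,0,0],"dr":[0,0,0]},{"delta_pos":[0,0,0],"dr":[0,0,0]}]'
cat >> h.py <<'E'
def rows(x,y,z,yaw_deg):
    "tool-frame shift (units of 25cm) and z turn (units of 45deg) needed"
    o=arm.observe();p=np.array(o["ee_pos"]);w=o["ee_rot"][2];d=np.array([x,y,z])-p
    dy=(yaw_deg-np.degrees(w)+180)%360-180
    print("pos",p.round(4),"rot",np.round(o["ee_rot"],4),"F",np.round(o["ft_force"],1),"t",o["t"],"op",o["opening"],o["grasp_force"])
    print("shift",np.round([(d[0]*np.cos(w)+d[1]*np.sin(w))/.25,(d[0]*np.sin(w)-d[1]*np.cos(w))/.25,-d[2]/.25],4),"turn z",round(-dy/45,4))
E
python3 - <<'E'
from h import *
rows(.498,-.101,.11,125.8)
for c in("scene","top"):
    f=arm.grab_frame(c); u,v=proj(f,(.498,-.101,.02)).astype(int); im=f["color"][v-50:v+50,u-66:u+66]
    cv2.imwrite(f"pics/a{c}.png",cv2.cvtColor(cv2.resize(im,None,fx=6,fy=6,interpolation=2),cv2.COLOR_RGB2BGR))
    print(u,v)
E
```

```text
t: 2.72
ee_pos: [0.2562, -0.3709, 0.2361]
ee_rot: [3.141, -0.0, 0.256]
ft_force: [0.3, 0.3, -0.2]
opening: 0.0884
grasp_force: 0.0
t: 3.13
ee_pos: [0.3785, -0.2353, 0.2362]
ee_rot: [3.141, -0.0, 0.257]
ft_force: [0.5, -0.2, -0.6]
opening: 0.0879
grasp_force: 0.0
t: 3.55
ee_pos: [0.5006, -0.0997, 0.2361]
ee_rot: [3.141, -0.0, 0.257]
ft_force: [0.5, -0.3, -0.0]
opening: 0.0882
grasp_force: 0.0
t: 3.97
ee_pos: [0.4997, -0.1013, 0.1981]
ee_rot: [3.142, 0.0, 0.872]
ft_force: [0.1, -0.1, -0.7]
opening: 0.0879
grasp_force: 0.0
t: 4.38
ee_pos: [0.4996, -0.1014, 0.1607]
ee_rot: [3.142, -0.0, 1.48]
ft_force: [-0.1, 0.5, 0.1]
opening: 0.0883
grasp_force: 0.0
t: 4.8
ee_pos: [0.4996, -0.1014, 0.161]
ee_rot: [-3.142, -0.0, 2.089]
ft_force: [-0.5, -0.2, 0.3]
opening: 0.0879
grasp_force: 0.0
t: 5.05
ee_pos: [0.4997, -0.1014, 0.1611]
ee_rot: [3.142, 0.0, 2.193]
ft_force: [-0.3, -0.6, 0.7]
opening: 0.088
grasp_force: 0.0
pos [ 0.4997 -0.1014  0.1611] rot [3.1415e+00 1.0000e-04 2.1933e+00] F [-0.3 -0.6  0.7] t 5.05 op 0.08804645483380924 0.0
shift [ 0.0053 -0.0044  0.2042] turn z -0.003
391 315
401 234
```

View pics/ascene.png

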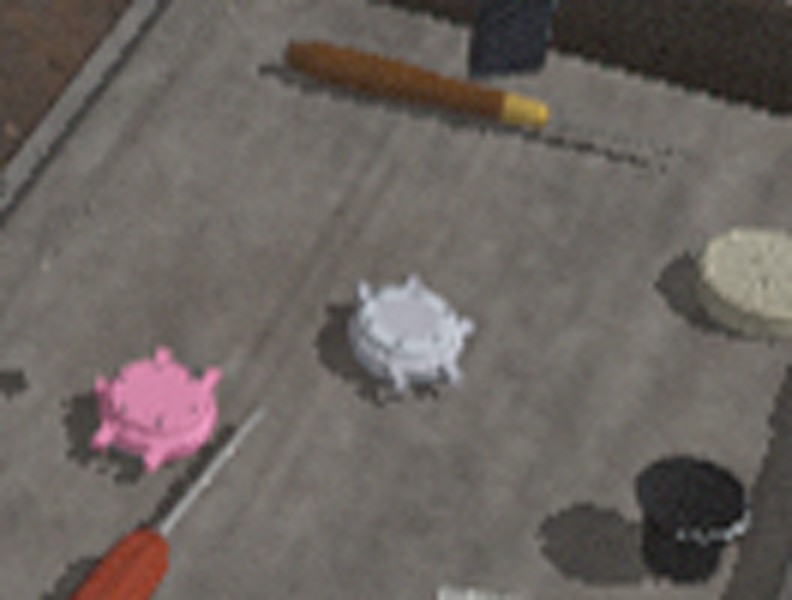

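The scene view shows the silver watch, clear of everything, at crop (412,325), with a fingertip at (510,40). The position is consistent, so I'll descend and grip.

```bash
python3 -m handwheel '[{"delta_pos":[0.0053,-0.0044,0.1],"dr":[0,0,-0.003]},{"delta_pos":[0,0,0.1],"dr":[0,0,0]},{"delta_pos":[0,0,0.1],"dr":[0,0,0]},{"delta_pos":[0,0,0.1],"dr":[0,0,0]},{"delta_pos":[0,0,0.07],"dr":[0,0,0]}]'
python3 -m handwheel '[{"delta_pos":[0,0,0.05],"dr":[0,0,0]},{"delta_pos":[0,0,0.032],"dr":[0,0,0]},{"delta_pos":[0,0,0],"dr":[0,0,0]}]'
python3 - <<'E'
from h import *
rows(.498,-.101,.023,125.8)
out=[]
for c in("scene","top"):
    f=arm.grab_frame(c); u,v=proj(f,(.498,-.101,.02)).astype(int); im=f["color"][v-25:v+25,u-25:u+25]
    out.append(cv2.resize(im,None,fx=8,fy=8,interpolation=2))
cv2.imwrite(f"pics/b.png",cv2.cvtColor(np.hstack(out),cv2.COLOR_RGB2BGR))
E
```

```text
t: 5.57
ee_pos: [0.4973, -0.1007, 0.0416]
ee_rot: [-3.141, -0.002, 2.197]
ft_force: [0.2, -0.5, 0.4]
opening: 0.088
grasp_force: 0.0
t: 5.82
ee_pos: [0.4973, -0.1007, 0.0218]
ee_rot: [-3.14, -0.002, 2.198]
ft_force: [0.2, -0.9, 0.7]
opening: 0.0881
grasp_force: 0.0
pos [ 0.4973 -0.1007  0.0218] rot [-3.1404e+00 -2.1000e-03  2.1976e+00] F [ 0.2 -0.9  0.7] t 5.8167 op 0.08810754367662647 0.0
shift [-0.0024  0.0015 -0.0049] turn z 0.0025
```

View pics/b.png

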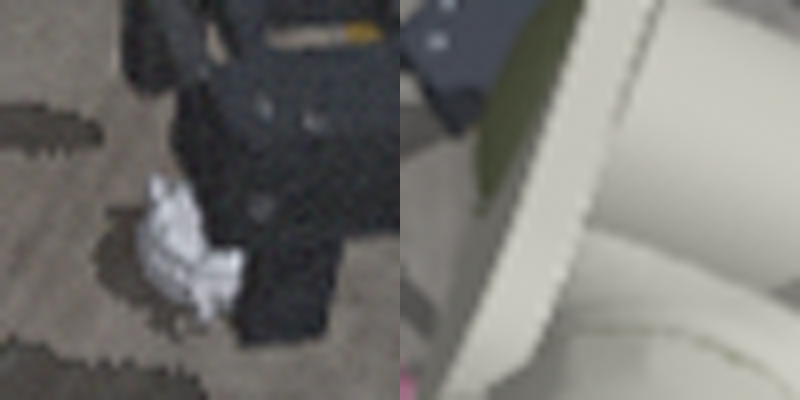

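The watch, at (185,250), sits between the fingers. Closing.

```bash
python3 -m handwheel '[{"delta_pos":[0,0,-0.004],"dr":[0,0,0]},{"delta_pos":[0,0,0],"dr":[0,0,0]},{"delta_pos":[0,0,0],"dr":[0,0,0]},{"delta_pos":[0,0,0],"dr":[0,0,0]},{"delta_pos":[0,0,0],"dr":[0,0,0]}]' 1
python3 -m handwheel '[{"delta_pos":[0,0,0],"dr":[0,0,0]},{"delta_pos":[0,0,0],"dr":[0,0,0]},{"delta_pos":[0,0,0],"dr":[0,0,0]},{"delta_pos":[0,0,0],"dr":[0,0,0]},{"delta_pos":[0,0,0],"dr":[0,0,0]}]'
```

```text
t: 6.33
ee_pos: [0.4981, -0.101, 0.0243]
ee_rot: [3.141, 0.0, 2.199]
ft_force: [0.3, 0.0, -0.0]
opening: 0.0569
grasp_force: 0.0
t: 6.75
ee_pos: [0.498, -0.101, 0.024]
ee_rot: [-3.142, -0.0, 2.199]
ft_force: [0.6, 0.1, -0.6]
opening: 0.0234
grasp_force: 0.0
```

Nothing was gripped, so I'll look.

```bash
python3 - <<'E'
from h import *
f=arm.grab_frame("scene"); save(f,"c_full.png")
for P in((.498,-.101,.005),(.498,-.101,.016)): print(proj(f,P))
u,v=392,316; im=f["color"][v-50:v+50,u-66:u+66].copy()
cv2.imwrite("pics/c.png",cv2.cvtColor(cv2.resize(im,None,fx=6,fy=6,interpolation=2),cv2.COLOR_RGB2BGR))
E
python3 -m handwheel '[{"delta_pos":[0,0,0],"dr":[0,0,0]},{"delta_pos":[0,0,0],"dr":[0,0,0]}]' -1
```

```text
[391.24403876 321.06854802]
[391.726233   317.23133517]
t: 6.97
ee_pos: [0.498, -0.101, 0.024]
ee_rot: [-3.142, -0.0, 2.199]
ft_force: [0.4, -0.2, 0.1]
opening: 0.0312
grasp_force: 0.0
```

View pics/c.png

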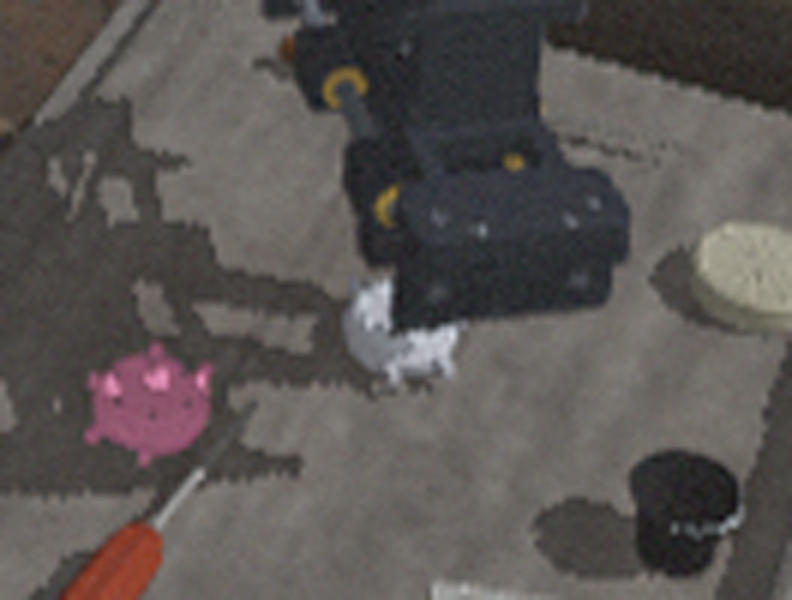

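Run:
```python
from h import *
f=arm.grab_frame("scene")
d=np.array([np.cos(.628),np.sin(.628),0]);w=np.array([-d[1],d[0],0]);c=np.array([.498,-.101,0]);z=np.array([0,0,1])
B=lambda P:((proj(f,P)-[391-25,314-25])*8).round()   # approx crop b
C=lambda P:((proj(f,P)-[326,266])*6).round()
for s in(-1,1):
  for k in(-1,1):
    print("b tip",s,k,B(c+s*d*.044+k*w*.009+z*.003),"outer",B(c+s*d*.0615+k*w*.009+z*.003),"| c tip",C(c+s*d*.0115+k*w*.009+z*.005),"outer",C(c+s*d*.029+k*w*.009+z*.005))
for a in(-1,1):
  for b in(-1,1): print("body c",a,b,C(c+a*d*.0935+b*w*.0375+z*.069), C(c+b*d*.0375+a*w*.0935+z*.069))
print(proj(f,c+z*.02), proj(f,c))
```

```text
b tip -1 -1 [285. 376.] outer [306. 425.] | c tip [426. 350.] outer [441. 385.]
b tip -1 1 [217. 383.] outer [238. 433.] | c tip [376. 356.] outer [391. 390.]
b tip 1 -1 [186. 150.] outer [168. 108.] | c tip [406. 306.] outer [392. 273.]
b tip 1 1 [123. 156.] outer [106. 115.] | c tip [358. 311.] outer [344. 278.]
body c -1 -1 [611. 371.] [711. 236.]
body c -1 1 [382. 396.] [630.  99.]
body c 1 -1 [432.  20.] [167. 295.]
body c 1 1 [235.  39.] [118. 150.]
[391.90307483 315.82406056] [391.026835   322.79701549]
```

View pics/c_full.png

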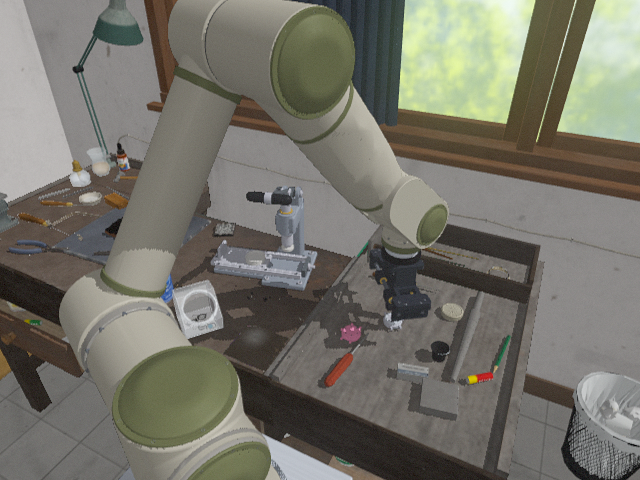

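The projected fingertips fall about 11 px below where the gripper really shows. That puts the fingers roughly 30 mm too high, above the watch. I'll open fully, then feel downwards in small steps.

```bash
python3 -m handwheel '[{"delta_pos":[0,0,0],"dr":[0,0,0]},{"delta_pos":[0,0,0],"dr":[0,0,0]},{"delta_pos":[0,0,0],"dr":[0,0,0]},{"delta_pos":[0,0,0],"dr":[0,0,0]},{"delta_pos":[0,0,0],"dr":[0,0,0]}]' -1
python3 -m handwheel '[{"delta_pos":[0,0,0],"dr":[0,0,0]},{"delta_pos":[0,0,0],"dr":[0,0,0]},{"delta_pos":[0,0,0],"dr":[0,0,0]},{"delta_pos":[0,0,0],"dr":[0,0,0]},{"delta_pos":[0,0,0.008],"dr":[0,0,0]}]'
python3 -m handwheel '[{"delta_pos":[0,0,0.008],"dr":[0,0,0]},{"delta_pos":[0,0,0],"dr":[0,0,0]}]' 
python3 -m handwheel '[{"delta_pos":[0,0,0.008],"dr":[0,0,0]},{"delta_pos":[0,0,0],"dr":[0,0,0]}]'
python3 - <<'E'
from h import *
rows(.498,-.101,.023,125.8)
f=arm.grab_frame("scene");u,v=392,316; im=f["color"][v-50:v+50,u-66:u+66].copy()
cv2.imwrite("pics/d.png",cv2.cvtColor(cv2.resize(im,None,fx=6,fy=6,interpolation=2),cv2.COLOR_RGB2BGR))
E
```

```text
t: 7.43
ee_pos: [0.498, -0.101, 0.024]
ee_rot: [3.142, 0.0, 2.199]
ft_force: [0.4, -0.1, 0.5]
opening: 0.0684
grasp_force: 0.0
t: 7.85
ee_pos: [0.4982, -0.1011, 0.0222]
ee_rot: [3.141, 0.001, 2.199]
ft_force: [-0.9, 0.1, -0.2]
opening: 0.0883
grasp_force: 0.0
t: 8.02
ee_pos: [0.4977, -0.1009, 0.0196]
ee_rot: [-3.141, -0.001, 2.199]
ft_force: [-0.2, -0.4, 0.7]
opening: 0.0882
grasp_force: 0.0
t: 8.18
ee_pos: [0.4978, -0.1009, 0.0177]
ee_rot: [-3.141, -0.0, 2.199]
ft_force: [0.3, 0.3, 0.7]
opening: 0.0883
grasp_force: 0.0
pos [ 0.4978 -0.1009  0.0177] rot [-3.1413e+00 -5.0000e-04  2.1991e+00] F [0.3 0.3 0.7] t 8.1833 op 0.08834300821523224 0.0
shift [-0.0007  0.0005 -0.0214] turn z 0.0044
```

View pics/d.png

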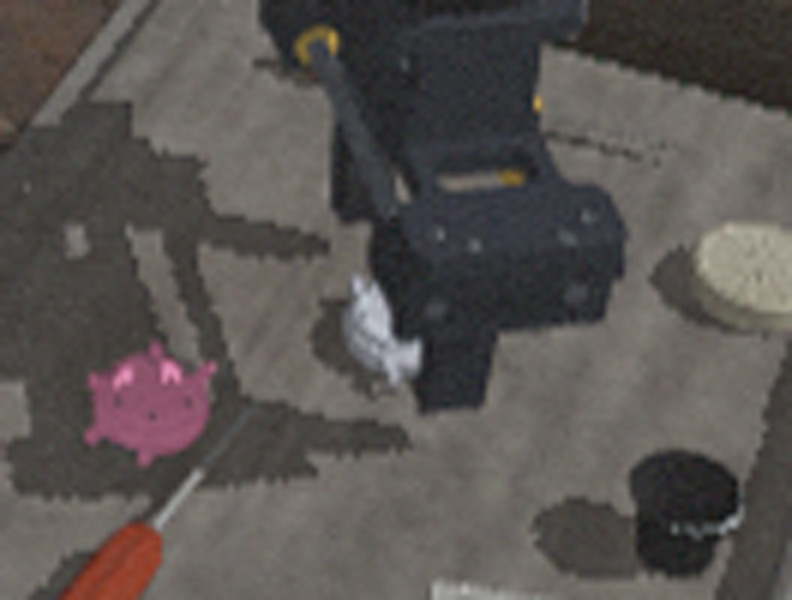

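Still no contact: the finger tip at crop (452,405) stands above its shadow. I'll go on feeling down.

```bash
python3 -m handwheel '[{"delta_pos":[0,0,0.02],"dr":[0,0,0]},{"delta_pos":[0,0,0.02],"dr":[0,0,0]},{"delta_pos":[0,0,0],"dr":[0,0,0]}]'
for i in 1; do python3 -m handwheel '[{"delta_pos":[0,0,0.008],"dr":[0,0,0]},{"delta_pos":[0,0,0],"dr":[0,0,0]}]'; done
python3 -m handwheel '[{"delta_pos":[0,0,0.008],"dr":[0,0,0]},{"delta_pos":[0,0,0],"dr":[0,0,0]}]'
python3 -m handwheel '[{"delta_pos":[0,0,0.008],"dr":[0,0,0]},{"delta_pos":[0,0,0],"dr":[0,0,0]}]'
```

```text
t: 8.48
ee_pos: [0.4974, -0.1008, 0.0069]
ee_rot: [-3.141, -0.001, 2.199]
ft_force: [-0.1, -0.7, -0.4]
opening: 0.0883
grasp_force: 0.0
t: 8.65
ee_pos: [0.4978, -0.1009, 0.0057]
ee_rot: [-3.141, -0.0, 2.199]
ft_force: [0.7, 0.2, -0.0]
opening: 0.0885
grasp_force: 0.0
t: 8.82
ee_pos: [0.4979, -0.1009, 0.0038]
ee_rot: [-3.141, -0.0, 2.199]
ft_force: [-0.2, 0.1, -0.7]
opening: 0.0881
grasp_force: 0.0
t: 8.98
ee_pos: [0.4979, -0.101, 0.0018]
ee_rot: [-3.141, -0.0, 2.199]
ft_force: [-0.5, 1.0, -0.4]
opening: 0.088
grasp_force: 0.0
```

```bash
python3 -m handwheel '[{"delta_pos":[0,0,0.008],"dr":[0,0,0]},{"delta_pos":[0,0,0],"dr":[0,0,0]}]'
python3 -m handwheel '[{"delta_pos":[0,0,0.008],"dr":[0,0,0]},{"delta_pos":[0,0,0],"dr":[0,0,0]}]'
python3 - <<'E'
from h import *
rows(.498,-.101,.023,125.8)
o=arm.observe();print(o["q"])
f=arm.grab_frame("scene");u,v=392,316; im=f["color"][v-25:v+35,u-30:u+30].copy()
cv2.imwrite("pics/e.png",cv2.cvtColor(cv2.resize(im,None,fx=9,fy=9,interpolation=2),cv2.COLOR_RGB2BGR))
E
```

```text
t: 9.15
ee_pos: [0.4979, -0.101, -0.0002]
ee_rot: [-3.141, -0.0, 2.199]
ft_force: [-0.1, -0.1, 0.3]
opening: 0.0878
grasp_force: 0.0
t: 9.32
ee_pos: [0.498, -0.101, -0.0022]
ee_rot: [-3.142, -0.0, 2.199]
ft_force: [0.7, -1.0, 0.1]
opening: 0.0878
grasp_force: 0.0
pos [ 0.498  -0.101  -0.0022] rot [-3.1416 -0.      2.199 ] F [ 0.7 -1.   0.1] t 9.3167 op 0.08776231752148733 0.0
shift [-1.000e-04  2.000e-04 -1.007e-01] turn z 0.0043
[-4.31078847e-01  6.02055988e-01  1.77802906e+00  2.57619349e-05
  7.61549337e-01 -1.05931738e+00]
```

View pics/e.png

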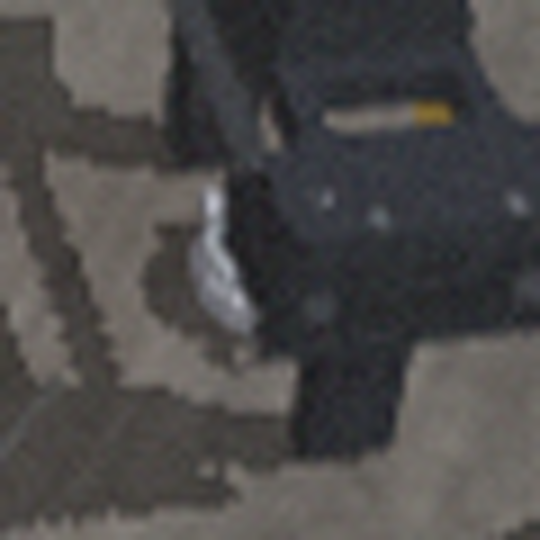

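The finger bottom at crop (345,455) now meets its shadow and matches the projection of the bench plane, so the tips are about 3 mm up. I'll close here.

```bash
python3 -m handwheel '[{"delta_pos":[0,0,0],"dr":[0,0,0]},{"delta_pos":[0,0,0],"dr":[0,0,0]},{"delta_pos":[0,0,0],"dr":[0,0,0]},{"delta_pos":[0,0,0],"dr":[0,0,0]},{"delta_pos":[0,0,0],"dr":[0,0,0]}]' 1
python3 -m handwheel '[{"delta_pos":[0,0,0],"dr":[0,0,0]},{"delta_pos":[0,0,0],"dr":[0,0,0]},{"delta_pos":[0,0,0],"dr":[0,0,0]},{"delta_pos":[0,0,0],"dr":[0,0,0]},{"delta_pos":[0,0,0],"dr":[0,0,0]}]'
```

```text
t: 9.78
ee_pos: [0.498, -0.101, -0.002]
ee_rot: [-3.142, 0.0, 2.199]
ft_force: [-0.7, 0.4, 0.8]
opening: 0.0567
grasp_force: 0.0
t: 10.2
ee_pos: [0.4979, -0.1009, -0.002]
ee_rot: [-3.142, -0.0, 2.199]
ft_force: [-0.5, 0.6, 1.4]
opening: 0.0481
grasp_force: 34.1
```

```bash
python3 -m handwheel '[{"delta_pos":[0,0,-0.05],"dr":[0,0,0]},{"delta_pos":[0,0,-0.1],"dr":[0,0,0]},{"delta_pos":[0,0,-0.12],"dr":[0,0,0]},{"delta_pos":[0,0,-0.12],"dr":[0,0,0]},{"delta_pos":[0,0,-0.1],"dr":[0,0,0]}]'
python3 -m handwheel '[{"delta_pos":[0,0,0],"dr":[0,0,0]},{"delta_pos":[0,0,0],"dr":[0,0,0]}]'
python3 - <<'E'
from h import *
rows(.534,.267,.16,105.8)
f=arm.grab_frame("scene");u,v=proj(f,(.498,-.101,.13)).astype(int); im=f["color"][v-30:v+30,u-40:u+40].copy()
t=arm.grab_frame("top")
print(arm.silhouettes(t,"watch")[:1] and [(r["extent"],r["p"]) for r in arm.silhouettes(t,"watch")], [(r["extent"],r["p"]) for r in arm.silhouettes(f,"watch")])
cv2.imwrite("pics/f.png",cv2.cvtColor(cv2.resize(im,None,fx=9,fy=9,interpolation=2),cv2.COLOR_RGB2BGR))
E
```

```text
t: 10.62
ee_pos: [0.498, -0.1011, 0.1223]
ee_rot: [3.141, 0.001, 2.199]
ft_force: [0.5, -0.2, -1.4]
opening: 0.0483
grasp_force: 33.9
t: 10.78
ee_pos: [0.4982, -0.1012, 0.1209]
ee_rot: [3.141, 0.002, 2.199]
ft_force: [-0.0, 0.0, -1.5]
opening: 0.0482
grasp_force: 33.9
pos [ 0.4982 -0.1012  0.1209] rot [3.1408e+00 1.6000e-03 2.1991e+00] F [-0.   0.  -1.5] t 10.7833 op 0.048206908572588095 33.94032686948776
shift [ 1.1073  0.9815 -0.1566] turn z 0.4489
[([303.4, 226.0, 37.9, 81.2], 0.59)] [([351.7, 334.4, 22.8, 17.7], 0.56), ([395.7, 274.8, 11.0, 11.3], 0.41)]
```

View pics/f.png

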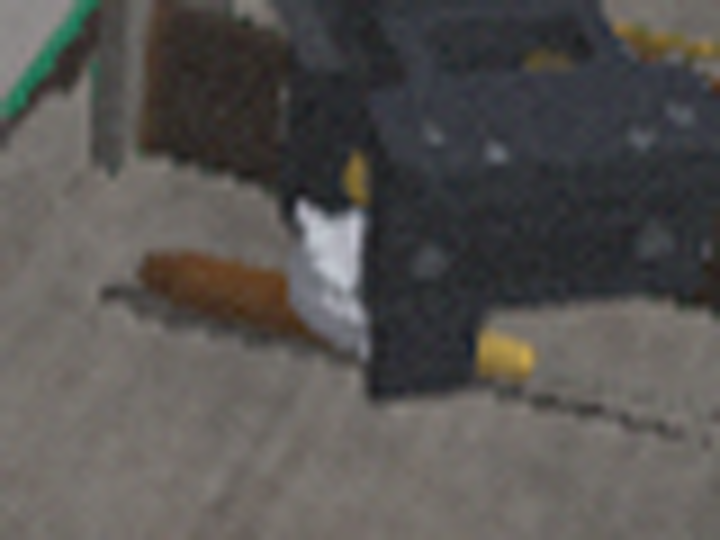

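The 1.5 N pull means the watch is held. I'm up against the picture limit, so from here I'll work from numbers only. Next is to rise above lever height and turn to the press yaw.

```bash
python3 -m handwheel '[{"delta_pos":[0,0,-0.15],"dr":[0,0,0]},{"delta_pos":[0,0,-0.15],"dr":[0,0,0.15]},{"delta_pos":[0,0,-0.15],"dr":[0,0,0.15]},{"delta_pos":[0,0,-0.15],"dr":[0,0,0.149]},{"delta_pos":[0,0,-0.15],"dr":[0,0,0]}]'
python3 -m handwheel '[{"delta_pos":[0,0,-0.02],"dr":[0,0,0]},{"delta_pos":[0,0,0],"dr":[0,0,0]}]'
python3 - <<'E'
from h import *
rows(.534,.267,.31,105.8)
for c in("scene","top"):
    f=arm.grab_frame(c)
    for n,z in dict(cup_seat=.032,push_tab=.044,press_lever=.195,lever_grip=.265,press_pad=.07,watch=.31).items():
        for r in arm.mark_of(f,n)[:2]: print(c,n,round(r["p"],2),atz(f,r["xy"],z).round(4))
E
```

```text
t: 11.45
ee_pos: [0.4976, -0.1008, 0.309]
ee_rot: [-3.14, -0.001, 1.84]
ft_force: [0.4, -0.1, -0.8]
opening: 0.0481
grasp_force: 33.9
t: 11.62
ee_pos: [0.4985, -0.1012, 0.3141]
ee_rot: [3.139, 0.002, 1.847]
ft_force: [-0.9, 0.3, -2.9]
opening: 0.0482
grasp_force: 33.9
pos [ 0.4985 -0.1012  0.3141] rot [3.1394e+00 1.9000e-03 1.8468e+00] F [-0.9  0.3 -2.9] t 11.6167 op 0.04822417514652402 33.936448842287064
shift [1.3785 0.5381 0.0164] turn z 0.0003
scene cup_seat 0.94 [0.5341 0.264  0.032 ]
scene cup_seat 0.37 [1.048  0.0381 0.032 ]
scene push_tab 0.92 [0.5021 0.3502 0.044 ]
scene press_lever 0.8 [0.5984 0.2007 0.195 ]
scene lever_grip 0.92 [0.4387 0.1551 0.265 ]
scene press_pad 0.57 [0.5493 0.1877 0.07  ]
scene watch 0.82 [ 0.1277 -0.151   0.31  ]
scene watch 0.52 [ 0.5099 -0.1004  0.31  ]
top cup_seat 0.91 [0.5459 0.2638 0.032 ]
top push_tab 0.74 [0.4993 0.3552 0.044 ]
top press_lever 0.9 [0.6063 0.203  0.195 ]
top lever_grip 0.68 [0.4488 0.1513 0.265 ]
top watch 0.56 [ 0.425  -0.0081  0.31  ]
```

```bash
python3 -m handwheel '[{"delta_pos":[0.137,0.054,0],"dr":[0,0,0]},{"delta_pos":[0.137,0.054,0],"dr":[0,0,0]},{"delta_pos":[0.137,0.054,0],"dr":[0,0,0]},{"delta_pos":[0.137,0.054,0],"dr":[0,0,0]},{"delta_pos":[0.137,0.054,0],"dr":[0,0,0]}]'
python3 -m handwheel '[{"delta_pos":[0.137,0.054,0],"dr":[0,0,0]},{"delta_pos":[0.137,0.054,0],"dr":[0,0,0]},{"delta_pos":[0.137,0.054,0],"dr":[0,0,0]},{"delta_pos":[0.137,0.054,0],"dr":[0,0,0]},{"delta_pos":[0.137,0.054,0],"dr":[0,0,0]}]'
python3 -m handwheel '[{"delta_pos":[0,0,0],"dr":[0,0,0]},{"delta_pos":[0,0,0],"dr":[0,0,0]},{"delta_pos":[0,0,0],"dr":[0,0,0]}]'
python3 - <<'E'
from h import *
rows(.5345,.266,.09,105.8)
for c in("scene","top"):
    f=arm.grab_frame(c)
    for n,z in dict(cup_seat=.032,push_tab=.044,lever_grip=.265,watch=.316).items():
        for r in arm.mark_of(f,n)[:2]: print(c,n,round(r["p"],2),atz(f,r["xy"],z).round(4),np.round(r["xy"]))
E
```

```text
t: 12.73
ee_pos: [0.5162, 0.0839, 0.3132]
ee_rot: [3.141, 0.0, 1.846]
ft_force: [-0.0, -0.8, -2.0]
opening: 0.0481
grasp_force: 33.9
t: 13.15
ee_pos: [0.5345, 0.2672, 0.3131]
ee_rot: [3.141, 0.0, 1.847]
ft_force: [1.0, 0.6, -1.8]
opening: 0.048
grasp_force: 33.9
t: 13.4
ee_pos: [0.5347, 0.265, 0.3128]
ee_rot: [-3.141, 0.0, 1.847]
ft_force: [-0.4, -0.0, -1.8]
opening: 0.0479
grasp_force: 33.9
pos [0.5347 0.265  0.3128] rot [-3.1412e+00  3.0000e-04  1.8465e+00] F [-0.4 -0.  -1.8] t 13.4 op 0.04785572600438364 33.932108134031296
shift [4.200e-03 6.000e-04 8.913e-01] turn z -0.0
scene cup_seat 0.77 [0.5344 0.2653 0.032 ] [255. 257.]
scene push_tab 0.57 [0.5128 0.3543 0.044 ] [220. 248.]
scene lever_grip 0.78 [0.4478 0.1628 0.265 ] [266. 196.]
scene watch 0.8 [ 0.1225 -0.1526  0.316 ] [350. 337.]
scene watch 0.57 [0.5417 0.2618 0.316 ] [249. 146.]
top cup_seat 0.77 [0.5344 0.2717 0.032 ] [266. 224.]
top cup_seat 0.49 [ 0.4469 -0.2045  0.032 ] [440. 253.]
top push_tab 0.77 [0.5111 0.3554 0.044 ] [235. 232.]
top lever_grip 0.7 [0.4455 0.1488 0.265 ] [307. 255.]
top watch 0.67 [ 0.4205 -0.0111  0.316 ] [380. 265.]
```

```bash
python3 -m handwheel '[{"delta_pos":[0.008,0.001,0.1],"dr":[0,0,0]},{"delta_pos":[0,0,0.1],"dr":[0,0,0]},{"delta_pos":[0,0,0.1],"dr":[0,0,0]},{"delta_pos":[0,0,0.1],"dr":[0,0,0]}]'
python3 -m handwheel '[{"delta_pos":[0,0,0.08],"dr":[0,0,0]},{"delta_pos":[0,0,0.08],"dr":[0,0,0]}]'
python3 -m handwheel '[{"delta_pos":[0,0,0.08],"dr":[0,0,0]},{"delta_pos":[0,0,0.08],"dr":[0,0,0]}]'
python3 -m handwheel '[{"delta_pos":[0,0,0.08],"dr":[0,0,0]},{"delta_pos":[0,0,0],"dr":[0,0,0]},{"delta_pos":[0,0,0],"dr":[0,0,0]}]'
python3 - <<'E'
from h import *
rows(.534,.267,.09,105.8)
z0=arm.observe()["ee_pos"][2]+.002
for c in("scene","top"):
    for k in range(2):
        f=arm.grab_frame(c)
        for n,z in dict(cup_seat=.032,push_tab=.044,lever_grip=.265,watch=z0).items():
            for r in arm.mark_of(f,n)[:2]: print(c,n,round(r["p"],2),atz(f,r["xy"],z).round(4),np.round(r["xy"],1))
save(f,"g_top.png")
E
```

```text
t: 14.23
ee_pos: [0.5342, 0.2672, 0.212]
ee_rot: [3.141, 0.0, 1.846]
ft_force: [0.6, -0.3, -1.3]
opening: 0.0484
grasp_force: 33.9
t: 14.4
ee_pos: [0.5341, 0.2672, 0.1718]
ee_rot: [-3.141, 0.0, 1.846]
ft_force: [0.4, 0.0, -1.3]
opening: 0.0479
grasp_force: 33.9
t: 14.57
ee_pos: [0.5343, 0.2673, 0.1321]
ee_rot: [3.141, 0.0, 1.846]
ft_force: [1.0, 0.7, -2.1]
opening: 0.0482
grasp_force: 33.9
t: 14.82
ee_pos: [0.5342, 0.2672, 0.1129]
ee_rot: [-3.14, -0.0, 1.846]
ft_force: [0.5, -0.5, -0.6]
opening: 0.0482
grasp_force: 33.9
pos [0.5342 0.2672 0.1129] rot [-3.1402 -0.      1.8464] F [ 0.5 -0.5 -0.6] t 14.8167 op 0.04819012328601375 33.9361696690321
shift [-0.0007 -0.0009  0.0915] turn z -0.0002
scene cup_seat 0.67 [0.5276 0.258  0.032 ] [256.2 259. ]
scene push_tab 0.67 [0.5151 0.3566 0.044 ] [219.8 247.2]
scene lever_grip 0.62 [0.4478 0.1619 0.265 ] [266.9 196.2]
scene watch 0.64 [ 0.3125 -0.0818  0.1149] [350.7 336.8]
scene watch 0.48 [0.5382 0.2642 0.1149] [254.  227.5]
scene cup_seat 0.61 [0.5319 0.2646 0.032 ] [254.9 257.4]
scene push_tab 0.95 [0.5075 0.3531 0.044 ] [219.1 249.1]
scene lever_grip 0.93 [0.4427 0.159  0.265 ] [266.8 197.6]
scene watch 0.73 [ 0.3106 -0.0865  0.1149] [352.8 338.4]
scene watch 0.51 [0.5428 0.2692 0.1149] [253.3 226.1]
top push_tab 0.4 [0.5066 0.3642 0.044 ] [232. 234.]
top lever_grip 0.62 [0.4457 0.1468 0.265 ] [307.8 254.8]
top lever_grip 0.25 [0.494  0.3098 0.265 ] [236.  234.7]
top watch 0.54 [ 0.4184 -0.0245  0.1149] [377.4 264.6]
top push_tab 0.39 [0.5009 0.3503 0.044 ] [237.1 236. ]
top lever_grip 0.94 [0.4415 0.1523 0.265 ] [305.4 256.7]
top watch 0.66 [ 0.4225 -0.0256  0.1149] [377.8 263. ]
```

```bash
python3 -m handwheel '[{"delta_pos":[0,0,0.09],"dr":[0,0,0]},{"delta_pos":[0,0,0.09],"dr":[0,0,0]},{"delta_pos":[0,0,0.08],"dr":[0,0,0]},{"delta_pos":[0,0,0],"dr":[0,0,0]}]'
python3 -m handwheel '[{"delta_pos":[0,0,0.016],"dr":[0,0,0]},{"delta_pos":[0,0,0.016],"dr":[0,0,0]},{"delta_pos":[0,0,0],"dr":[0,0,0]}]'
python3 -m handwheel '[{"delta_pos":[0,0,0.008],"dr":[0,0,0]},{"delta_pos":[0,0,0],"dr":[0,0,0]}]'
```

```text
t: 16.15
ee_pos: [0.5323, 0.2667, 0.0443]
ee_rot: [-3.135, -0.0, 1.846]
ft_force: [0.1, -0.1, -2.3]
opening: 0.0482
grasp_force: 33.9
t: 16.4
ee_pos: [0.5346, 0.2674, 0.0405]
ee_rot: [3.141, 0.0, 1.846]
ft_force: [0.2, -0.2, -0.4]
opening: 0.0479
grasp_force: 33.9
t: 16.57
ee_pos: [0.5346, 0.2674, 0.0385]
ee_rot: [3.141, -0.0, 1.846]
ft_force: [0.4, 0.3, -1.5]
opening: 0.0481
grasp_force: 33.9
```

```bash
python3 -m handwheel '[{"delta_pos":[0,0,0.008],"dr":[0,0,0]},{"delta_pos":[0,0,0],"dr":[0,0,0]}]'
python3 -m handwheel '[{"delta_pos":[0,0,0.006],"dr":[0,0,0]},{"delta_pos":[0,0,0],"dr":[0,0,0]}]'
python3 -m handwheel '[{"delta_pos":[0,0,0.006],"dr":[0,0,0]},{"delta_pos":[0,0,0],"dr":[0,0,0]}]'
```

```text
t: 16.73
ee_pos: [0.5343, 0.2673, 0.036]
ee_rot: [3.142, 0.0, 1.846]
ft_force: [1.0, -0.0, -1.4]
opening: 0.0481
grasp_force: 33.9
t: 16.9
ee_pos: [0.5345, 0.2673, 0.0346]
ee_rot: [3.141, -0.0, 1.846]
ft_force: [0.1, 0.7, -0.0]
opening: 0.0486
grasp_force: 34.5
t: 17.07
ee_pos: [0.5348, 0.2674, 0.0331]
ee_rot: [3.14, 0.0, 1.846]
ft_force: [2.1, 0.3, -1.1]
opening: 0.0483
grasp_force: 34.2
```

```bash
python3 -m handwheel '[{"delta_pos":[0,0,0.004],"dr":[0,0,0]},{"delta_pos":[0,0,0],"dr":[0,0,0]},{"delta_pos":[0,0,0],"dr":[0,0,0]}]'
python3 -m handwheel '[{"delta_pos":[0,0,0.004],"dr":[0,0,0]},{"delta_pos":[0,0,0],"dr":[0,0,0]},{"delta_pos":[0,0,0],"dr":[0,0,0]}]'
```

```text
t: 17.32
ee_pos: [0.5347, 0.2674, 0.0322]
ee_rot: [3.141, -0.0, 1.846]
ft_force: [4.0, 1.8, -1.2]
opening: 0.0482
grasp_force: 34.4
t: 17.57
ee_pos: [0.5347, 0.2674, 0.0312]
ee_rot: [3.141, -0.0, 1.846]
ft_force: [4.1, 2.0, -0.7]
opening: 0.0479
grasp_force: 34.6
```

```bash
python3 -m handwheel '[{"delta_pos":[0,0.005,0],"dr":[0,0,0]},{"delta_pos":[0,0,0],"dr":[0,0,0]},{"delta_pos":[0,0,0],"dr":[0,0,0]}]'
python3 -m handwheel '[{"delta_pos":[0,0.003,0.004],"dr":[0,0,0]},{"delta_pos":[0,0,0],"dr":[0,0,0]},{"delta_pos":[0,0,0],"dr":[0,0,0]}]'
```

```text
t: 17.82
ee_pos: [0.5349, 0.2675, 0.0306]
ee_rot: [-3.14, -0.0, 1.847]
ft_force: [-0.3, 0.7, -1.1]
opening: 0.0482
grasp_force: 34.0
t: 18.07
ee_pos: [0.5354, 0.2677, 0.03]
ee_rot: [-3.139, 0.0, 1.847]
ft_force: [-5.1, -0.8, 4.0]
opening: 0.0481
grasp_force: 34.4
```

```bash
python3 -m handwheel '[{"delta_pos":[0,-0.003,0],"dr":[0,0,0]},{"delta_pos":[0,0,0],"dr":[0,0,0]},{"delta_pos":[0,0,0],"dr":[0,0,0]}]'
python3 -m handwheel '[{"delta_pos":[0,0,0],"dr":[0,0,0]},{"delta_pos":[0,0,0],"dr":[0,0,0]},{"delta_pos":[0,0,0],"dr":[0,0,0]},{"delta_pos":[0,0,0],"dr":[0,0,0]},{"delta_pos":[0,0,0],"dr":[0,0,0]}]' -0.5
python3 -m handwheel '[{"delta_pos":[0,0,0],"dr":[0,0,0]},{"delta_pos":[0,0,0],"dr":[0,0,0]},{"delta_pos":[0,0,0],"dr":[0,0,0]}]'
```

```text
t: 18.32
ee_pos: [0.5353, 0.2677, 0.03]
ee_rot: [-3.141, -0.0, 1.847]
ft_force: [-3.1, -0.4, 2.4]
opening: 0.0481
grasp_force: 34.3
t: 18.73
ee_pos: [0.5357, 0.2676, 0.03]
ee_rot: [3.141, 0.0, 1.846]
ft_force: [-0.2, -0.2, -0.3]
opening: 0.0664
grasp_force: 0.0
t: 18.98
ee_pos: [0.5356, 0.2676, 0.03]
ee_rot: [3.142, -0.0, 1.846]
ft_force: [0.7, 1.2, 0.2]
opening: 0.066
grasp_force: 0.0
```

```bash
python3 -m handwheel '[{"delta_pos":[0,0,-0.02],"dr":[0,0,0]},{"delta_pos":[0,0,-0.08],"dr":[0,0,0]},{"delta_pos":[0,0,-0.11],"dr":[0,0,0]},{"delta_pos":[0,0,-0.11],"dr":[0,0,0]},{"delta_pos":[0,0,0],"dr":[0,0,0]}]' 
python3 -m handwheel '[{"delta_pos":[0.12,0,0],"dr":[0,0,0]},{"delta_pos":[0.12,0,0],"dr":[0,0,0]},{"delta_pos":[0.12,0,0],"dr":[0,0,0]},{"delta_pos":[0.12,0,0],"dr":[0,0,0]},{"delta_pos":[0.01,0,0],"dr":[0,0,0]}]' 1
python3 -m handwheel '[{"delta_pos":[0,0,0],"dr":[0,0,0]},{"delta_pos":[0,0,0],"dr":[0,0,0]},{"delta_pos":[0,0,0],"dr":[0,0,0]},{"delta_pos":[0,0,0],"dr":[0,0,0]}]'
python3 - <<'E'
from h import *
rows(.5355-.272*.116,.2677+.962*.116,.038,105.8)
for c in("scene","top"):
    for k in range(2):
        f=arm.grab_frame(c)
        for n,z in dict(cup_seat=.032,push_tab=.044,watch=.032).items():
            for r in arm.mark_of(f,n)[:3]: print(c,n,round(r["p"],2),atz(f,r["xy"],z).round(4),np.round(r["xy"],1))
    for n in("watch",): 
        for r in arm.silhouettes(f,n): print(n,r["extent"],round(r["p"],2),atz(f,r["extent"][:2],.04).round(4))
E
```

```text
t: 19.4
ee_pos: [0.5378, 0.2684, 0.1158]
ee_rot: [3.133, -0.0, 1.847]
ft_force: [0.5, -0.2, 1.1]
opening: 0.0665
grasp_force: 0.0
t: 19.82
ee_pos: [0.5003, 0.3893, 0.1098]
ee_rot: [-3.142, -0.001, 1.85]
ft_force: [-0.0, -0.4, 0.8]
opening: 0.035
grasp_force: 0.0
t: 20.15
ee_pos: [0.5028, 0.3844, 0.1101]
ee_rot: [-3.141, 0.0, 1.845]
ft_force: [-0.1, 0.8, 0.0]
opening: 0.0081
grasp_force: 0.0
pos [0.5028 0.3844 0.1101] rot [-3.1415e+00  1.0000e-04  1.8449e+00] F [-0.1  0.8  0. ] t 20.15 op 0.008120085780950949 0.0
shift [-0.0208 -0.001   0.2882] turn z -0.0021
scene cup_seat 0.86 [0.5443 0.2665 0.032 ] [257.  254.6]
scene push_tab 0.84 [0.5193 0.3641 0.044 ] [218.4 245.6]
scene push_tab 0.42 [ 0.4045 -0.223   0.044 ] [439.7 357.8]
scene watch 0.5 [ 0.3827 -0.0521  0.032 ] [349.1 339.3]
scene cup_seat 0.66 [0.5412 0.268  0.032 ] [255.8 255.1]
scene push_tab 0.59 [0.5112 0.3595 0.044 ] [217.9 247.7]
scene watch 0.57 [ 0.384  -0.0517  0.032 ] [349.2 338.8]
scene watch 0.53 [0.5315 0.269  0.032 ] [253.3 257. ]
watch [350.2, 335.6, 22.4, 17.9] 0.82 [ 0.3854 -0.0529  0.04  ]
watch [258.8, 255.1, 18.6, 8.1] 0.63 [0.5352 0.2547 0.04  ]
top cup_seat 0.72 [0.5391 0.2749 0.032 ] [265.1 221.9]
top push_tab 0.68 [0.5057 0.3571 0.044 ] [234.6 234.3]
top watch 0.64 [ 0.4244 -0.0279  0.032 ] [375.8 261.9]
top watch 0.49 [0.5421 0.2688 0.032 ] [267.3 220.8]
top cup_seat 0.94 [0.5316 0.2692 0.032 ] [267.2 224.6]
top push_tab 0.75 [0.5063 0.3615 0.044 ] [233.  234.1]
top watch 0.54 [0.5309 0.2767 0.032 ] [264.5 224.9]
top watch 0.47 [ 0.4224 -0.0317  0.032 ] [377.2 262.6]
watch [379.1, 264.1, 14.7, 11.7] 0.57 [ 0.4183 -0.0361  0.04  ]
watch [267.1, 223.3, 17.8, 21.7] 0.53 [0.5346 0.2684 0.04  ]
```

The watch shows in the cup in both views, at (0.535, 0.268). Now down beyond the tab, fingers shut, and push along tool −x.

```bash
python3 -m handwheel '[{"delta_pos":[0,0,0.1],"dr":[0,0,-0.002]},{"delta_pos":[0,0,0.1],"dr":[0,0,0]},{"delta_pos":[0,0,0.06],"dr":[0,0,0]},{"delta_pos":[0,0,0.028],"dr":[0,0,0]},{"delta_pos":[0,0,0],"dr":[0,0,0]}]'
python3 -m handwheel '[{"delta_pos":[-0.02,0,0],"dr":[0,0,0]},{"delta_pos":[-0.02,0,0],"dr":[0,0,0]},{"delta_pos":[-0.02,0,0],"dr":[0,0,0]},{"delta_pos":[-0.02,0,0],"dr":[0,0,0]},{"delta_pos":[-0.02,0,0],"dr":[0,0,0]}]'
python3 -m handwheel '[{"delta_pos":[-0.02,0,0],"dr":[0,0,0]},{"delta_pos":[-0.02,0,0],"dr":[0,0,0]},{"delta_pos":[0,0,0],"dr":[0,0,0]}]'
```

```text
t: 21.47
ee_pos: [0.5016, 0.3852, 0.0366]
ee_rot: [-3.139, 0.001, 1.848]
ft_force: [0.5, -0.1, -0.1]
opening: 0.0004
grasp_force: 0.0
t: 21.88
ee_pos: [0.5095, 0.3611, 0.0388]
ee_rot: [3.14, -0.001, 1.848]
ft_force: [-0.7, 2.1, 2.0]
opening: 0.0006
grasp_force: 1.1
t: 22.13
ee_pos: [0.5122, 0.3509, 0.0381]
ee_rot: [3.142, 0.0, 1.847]
ft_force: [-0.0, 0.3, -0.5]
opening: 0.0007
grasp_force: 0.0
```

```bash
python3 -m handwheel '[{"delta_pos":[-0.02,0,0],"dr":[0,0,0]},{"delta_pos":[-0.02,0,0],"dr":[0,0,0]},{"delta_pos":[-0.02,0,0],"dr":[0,0,0]},{"delta_pos":[-0.02,0,0],"dr":[0,0,0]},{"delta_pos":[-0.02,0,0],"dr":[0,0,0]}]'
python3 - <<'E'
from h import *
for c in("scene","top"):
        f=arm.grab_frame(c)
        for n,z in dict(cup_seat=.032,push_tab=.044,watch=.032).items():
            for r in arm.mark_of(f,n)[:3]: print(c,n,round(r["p"],2),atz(f,r["xy"],z).round(4),np.round(r["xy"],1))
E
```

```text
t: 22.55
ee_pos: [0.5185, 0.3273, 0.0379]
ee_rot: [-3.141, -0.0, 1.848]
ft_force: [-1.0, 1.0, 0.5]
opening: 0.0003
grasp_force: 0.9
scene cup_seat 0.95 [0.5424 0.2301 0.032 ] [269.1 258.9]
scene push_tab 0.75 [0.5156 0.3143 0.044 ] [233.9 251.5]
scene push_tab 0.37 [0.7988 0.3924 0.044 ] [267.8 196.6]
scene watch 0.71 [0.5347 0.2286 0.032 ] [268.  260.7]
scene watch 0.57 [ 0.3883 -0.056   0.032 ] [352.1 338.1]
top cup_seat 0.87 [0.5442 0.229  0.032 ] [281.7 219.8]
top cup_seat 0.6 [0.5144 0.3191 0.032 ] [249.2 231.1]
top push_tab 0.85 [0.5187 0.3151 0.044 ] [249.9 229.3]
top watch 0.7 [0.5431 0.2302 0.032 ] [281.3 220.2]
top watch 0.55 [ 0.4246 -0.0329  0.032 ] [377.6 261.8]
```

```bash
python3 -m handwheel '[{"delta_pos":[-0.02,0,0],"dr":[0,0,0]},{"delta_pos":[-0.02,0,0],"dr":[0,0,0]},{"delta_pos":[-0.02,0,0],"dr":[0,0,0]},{"delta_pos":[-0.02,0,0],"dr":[0,0,0]},{"delta_pos":[-0.02,0,0],"dr":[0,0,0]}]'
python3 -m handwheel '[{"delta_pos":[-0.02,0,0],"dr":[0,0,0]},{"delta_pos":[-0.02,0,0],"dr":[0,0,0]}]'
python3 -m handwheel '[{"delta_pos":[-0.008,0,0],"dr":[0,0,0]},{"delta_pos":[-0.008,0,0],"dr":[0,0,0]}]'
python3 -m handwheel '[{"delta_pos":[-0.008,0,0],"dr":[0,0,0]},{"delta_pos":[0,0,0],"dr":[0,0,0]}]'
```

```text
t: 23.37
ee_pos: [0.5255, 0.3032, 0.038]
ee_rot: [-3.141, -0.0, 1.848]
ft_force: [-2.2, 1.1, -0.1]
opening: 0.0002
grasp_force: 0.9
t: 23.53
ee_pos: [0.5283, 0.2935, 0.0379]
ee_rot: [-3.141, -0.0, 1.848]
ft_force: [-2.0, 1.3, -0.4]
opening: 0.0008
grasp_force: 0.9
t: 23.7
ee_pos: [0.5294, 0.2899, 0.038]
ee_rot: [-3.142, -0.0, 1.848]
ft_force: [-0.9, 0.8, 0.5]
opening: 0.0003
grasp_force: 0.8
t: 23.87
ee_pos: [0.5301, 0.288, 0.0381]
ee_rot: [3.141, 0.0, 1.848]
ft_force: [0.8, 0.5, 0.7]
opening: 0.0005
grasp_force: 0.0
```

```bash
python3 -m handwheel '[{"delta_pos":[-0.008,0,0],"dr":[0,0,0]},{"delta_pos":[-0.008,0,0],"dr":[0,0,0]}]'
python3 -m handwheel '[{"delta_pos":[-0.006,0,0],"dr":[0,0,0]},{"delta_pos":[0,0,0],"dr":[0,0,0]}]'
python3 -m handwheel '[{"delta_pos":[-0.006,0,0],"dr":[0,0,0]},{"delta_pos":[0,0,0],"dr":[0,0,0]}]'
```

```text
t: 24.03
ee_pos: [0.531, 0.2846, 0.0381]
ee_rot: [3.141, -0.0, 1.848]
ft_force: [-0.8, 1.5, 1.0]
opening: 0.0003
grasp_force: 0.8
t: 24.2
ee_pos: [0.5313, 0.2835, 0.0381]
ee_rot: [3.141, -0.001, 1.848]
ft_force: [-1.4, 3.6, 0.0]
opening: 0.0006
grasp_force: 2.3
t: 24.37
ee_pos: [0.5314, 0.2834, 0.0382]
ee_rot: [3.141, -0.003, 1.848]
ft_force: [-2.1, 11.9, -0.5]
opening: 0.0003
grasp_force: 6.2
```

```bash
python3 -m handwheel '[{"delta_pos":[-0.006,0,0],"dr":[0,0,0]},{"delta_pos":[0,0,0],"dr":[0,0,0]}]'
python3 -m handwheel '[{"delta_pos":[-0.006,0,0],"dr":[0,0,0]},{"delta_pos":[0,0,0],"dr":[0,0,0]}]'
```

```text
t: 24.53
ee_pos: [0.5314, 0.2832, 0.0382]
ee_rot: [3.14, -0.005, 1.847]
ft_force: [-4.6, 19.4, 0.1]
opening: 0.0006
grasp_force: 10.0
t: 24.7
ee_pos: [0.5314, 0.2831, 0.0382]
ee_rot: [3.14, -0.008, 1.847]
ft_force: [-5.0, 27.4, -1.5]
opening: 0.0009
grasp_force: 13.8
```

The slide is home: 27 N with no further motion. Now back off, rise and go over the lever grip.

```bash
python3 -m handwheel '[{"delta_pos":[0.05,0,0],"dr":[0,0,0]},{"delta_pos":[0.08,0,0],"dr":[0,0,0]},{"delta_pos":[0,0,-0.12],"dr":[0,0,0]},{"delta_pos":[0,0,-0.15],"dr":[0,0,0]},{"delta_pos":[0,0,-0.15],"dr":[0,0,0]}]'
python3 -m handwheel '[{"delta_pos":[0,0,-0.15],"dr":[0,0,0]},{"delta_pos":[0,0,-0.15],"dr":[0,0,0]},{"delta_pos":[0,0,-0.15],"dr":[0,0,0]},{"delta_pos":[0,0,-0.15],"dr":[0,0,0]},{"delta_pos":[0,0,-0.1],"dr":[0,0,0]}]'
python3 -m handwheel '[{"delta_pos":[0,0,0],"dr":[0,0,0]},{"delta_pos":[0,0,0],"dr":[0,0,0]}]'
python3 - <<'E'
from h import *
rows(.445,.157,.31,105.8)
for c in("scene","top"):
        f=arm.grab_frame(c)
        for n,z in dict(cup_seat=.032,push_tab=.044,watch=.032,lever_grip=.265).items():
            for r in arm.mark_of(f,n)[:3]: print(c,n,round(r["p"],2),atz(f,r["xy"],z).round(4),np.round(r["xy"],1))
E
```

```text
t: 25.12
ee_pos: [0.5232, 0.3099, 0.1439]
ee_rot: [-3.14, 0.001, 1.849]
ft_force: [1.0, 0.2, -0.1]
opening: 0.0004
grasp_force: 0.0
t: 25.53
ee_pos: [0.5239, 0.3098, 0.3222]
ee_rot: [3.137, 0.0, 1.848]
ft_force: [0.7, -0.6, 0.1]
opening: 0.0005
grasp_force: 0.0
t: 25.7
ee_pos: [0.524, 0.3099, 0.319]
ee_rot: [3.139, 0.0, 1.848]
ft_force: [-0.5, 0.2, -0.4]
opening: 0.0002
grasp_force: 0.0
pos [0.524  0.3099 0.319 ] rot [3.1391e+00 4.0000e-04 1.8478e+00] F [-0.5  0.2 -0.4] t 25.7 op 0.00018366608237627938 0.0
shift [-0.5017 -0.4713  0.0358] turn z 0.0016
scene cup_seat 0.98 [0.5515 0.1741 0.032 ] [290.9 263.1]
scene push_tab 0.92 [0.5341 0.2723 0.044 ] [252.4 252.1]
scene push_tab 0.56 [0.5353 0.173  0.044 ] [287.8 262.7]
scene watch 0.86 [ 0.3803 -0.054   0.032 ] [349.5 340.4]
scene watch 0.51 [0.5518 0.1815 0.032 ] [288.3 262.2]
scene watch 0.4 [ 0.3426 -0.1911  0.032 ] [412.  379.8]
scene lever_grip 0.72 [0.4513 0.1615 0.265 ] [268.  195.5]
scene lever_grip 0.31 [0.2783 0.0141 0.265 ] [289.8 261.5]
top cup_seat 0.5 [ 0.3776 -0.1766  0.032 ] [430.5 278.2]
top push_tab 0.94 [0.5313 0.2794 0.044 ] [262.9 224.5]
top watch 0.68 [ 0.4262 -0.0354  0.032 ] [378.5 261.2]
top watch 0.59 [0.552  0.1967 0.032 ] [293.4 216.8]
top watch 0.41 [0.446  0.1683 0.032 ] [304.2 255.1]
top lever_grip 0.56 [0.4481 0.1554 0.265 ] [304.  253.8]
```

```bash
python3 -m handwheel '[{"delta_pos":[-0.1,-0.094,0],"dr":[0,0,0]},{"delta_pos":[-0.1,-0.094,0],"dr":[0,0,0]},{"delta_pos":[-0.1,-0.094,0],"dr":[0,0,0]},{"delta_pos":[-0.1,-0.094,0],"dr":[0,0,0]},{"delta_pos":[-0.1,-0.094,0],"dr":[0,0,0]}]'
python3 -m handwheel '[{"delta_pos":[0,0,0.05],"dr":[0,0,0]},{"delta_pos":[0,0,0.05],"dr":[0,0,0]},{"delta_pos":[0,0,0.04],"dr":[0,0,0]},{"delta_pos":[0,0,0],"dr":[0,0,0]}]'
python3 -m handwheel '[{"delta_pos":[0,0,0.02],"dr":[0,0,0]},{"delta_pos":[0,0,0.02],"dr":[0,0,0]},{"delta_pos":[0,0,0],"dr":[0,0,0]}]'
python3 -m handwheel '[{"delta_pos":[0,0,0.02],"dr":[0,0,0]},{"delta_pos":[0,0,0.02],"dr":[0,0,0]},{"delta_pos":[0,0,0],"dr":[0,0,0]}]'
```

```text
t: 26.62
ee_pos: [0.4438, 0.1565, 0.3179]
ee_rot: [3.141, 0.0, 1.848]
ft_force: [0.9, -0.4, 1.2]
opening: 0.0006
grasp_force: 0.0
t: 26.95
ee_pos: [0.4443, 0.1576, 0.2813]
ee_rot: [-3.139, -0.001, 1.848]
ft_force: [-0.5, 0.3, -0.4]
opening: 0.0006
grasp_force: 0.0
t: 27.2
ee_pos: [0.4449, 0.1578, 0.2725]
ee_rot: [-3.141, -0.0, 1.848]
ft_force: [0.2, 0.8, 1.4]
opening: 0.0006
grasp_force: 0.6
t: 27.45
ee_pos: [0.4447, 0.1577, 0.2622]
ee_rot: [-3.141, -0.0, 1.848]
ft_force: [0.8, 0.3, 1.7]
opening: 0.0002
grasp_force: 0.7
```

Contact came at ee z≈0.272, with about 2 N of spring. I'll follow the arc down.

```bash
python3 -m handwheel '[{"delta_pos":[0,-0.013,0.04],"dr":[0,0,0]},{"delta_pos":[0,-0.01,0.04],"dr":[0,0,0]},{"delta_pos":[0,-0.008,0.04],"dr":[0,0,0]},{"delta_pos":[0,0,0],"dr":[0,0,0]}]'
python3 -m handwheel '[{"delta_pos":[0,-0.006,0.04],"dr":[0,0,0]},{"delta_pos":[0,-0.003,0.03],"dr":[0,0,0]},{"delta_pos":[0,0,0.02],"dr":[0,0,0]},{"delta_pos":[0,0,0],"dr":[0,0,0]}]'
python3 -m handwheel '[{"delta_pos":[0,0,0.02],"dr":[0,0,0]},{"delta_pos":[0,0,0],"dr":[0,0,0]},{"delta_pos":[0,0,0],"dr":[0,0,0]}]'
```

```text
t: 27.78
ee_pos: [0.4367, 0.1554, 0.2317]
ee_rot: [-3.139, -0.0, 1.848]
ft_force: [-2.7, 0.5, 2.9]
opening: 0.0003
grasp_force: 1.2
t: 28.12
ee_pos: [0.4351, 0.1549, 0.2099]
ee_rot: [-3.14, -0.0, 1.848]
ft_force: [-1.8, -0.0, 2.3]
opening: 0.0004
grasp_force: 1.3
t: 28.37
ee_pos: [0.4356, 0.1549, 0.2057]
ee_rot: [3.141, 0.0, 1.848]
ft_force: [1.2, -0.5, 2.3]
opening: 0.0004
grasp_force: 1.2
```

```bash
python3 -m handwheel '[{"delta_pos":[0,0,0.016],"dr":[0,0,0]},{"delta_pos":[0,0,0.016],"dr":[0,0,0]},{"delta_pos":[0,0,0],"dr":[0,0,0]}]'
python3 -m handwheel '[{"delta_pos":[0,0,0.016],"dr":[0,0,0]},{"delta_pos":[0,0,0],"dr":[0,0,0]},{"delta_pos":[0,0,0],"dr":[0,0,0]}]'
python3 -m handwheel '[{"delta_pos":[0,0,0.012],"dr":[0,0,0]},{"delta_pos":[0,0,0],"dr":[0,0,0]},{"delta_pos":[0,0,0],"dr":[0,0,0]}]'
python3 -m handwheel '[{"delta_pos":[0,0,0.012],"dr":[0,0,0]},{"delta_pos":[0,0,0],"dr":[0,0,0]},{"delta_pos":[0,0,0],"dr":[0,0,0]}]'
```

```text
t: 28.62
ee_pos: [0.4354, 0.1549, 0.1971]
ee_rot: [3.141, 0.0, 1.848]
ft_force: [-1.1, -0.1, 5.4]
opening: 0.0003
grasp_force: 2.9
t: 28.87
ee_pos: [0.4354, 0.1549, 0.1937]
ee_rot: [3.141, 0.0, 1.848]
ft_force: [-1.6, -1.2, 5.9]
opening: 0.0006
grasp_force: 2.9
t: 29.12
ee_pos: [0.4354, 0.1549, 0.1907]
ee_rot: [3.141, 0.0, 1.848]
ft_force: [-1.6, -0.5, 6.1]
opening: 0.0004
grasp_force: 2.9
t: 29.37
ee_pos: [0.4354, 0.1549, 0.1878]
ee_rot: [3.141, 0.0, 1.848]
ft_force: [-1.6, -0.7, 5.7]
opening: 0.0008
grasp_force: 3.0
```

```bash
python3 -m handwheel '[{"delta_pos":[0,0,0.012],"dr":[0,0,0]},{"delta_pos":[0,0,0.012],"dr":[0,0,0]},{"delta_pos":[0,0,0],"dr":[0,0,0]}]'
python3 -m handwheel '[{"delta_pos":[0,0.001,0.012],"dr":[0,0,0]},{"delta_pos":[0,0,0],"dr":[0,0,0]},{"delta_pos":[0,0,0],"dr":[0,0,0]}]'
python3 -m handwheel '[{"delta_pos":[0,0.002,0.012],"dr":[0,0,0]},{"delta_pos":[0,0,0],"dr":[0,0,0]},{"delta_pos":[0,0,0],"dr":[0,0,0]}]'
```

```text
t: 29.62
ee_pos: [0.4357, 0.1549, 0.1818]
ee_rot: [3.14, 0.0, 1.848]
ft_force: [-1.0, 0.1, 8.1]
opening: 0.0004
grasp_force: 4.2
t: 29.87
ee_pos: [0.4358, 0.155, 0.1792]
ee_rot: [3.14, 0.0, 1.848]
ft_force: [-2.6, -0.7, 8.3]
opening: 0.0007
grasp_force: 4.8
t: 30.12
ee_pos: [0.4361, 0.1551, 0.1762]
ee_rot: [3.141, 0.0, 1.848]
ft_force: [-3.8, -0.1, 10.7]
opening: 0.0006
grasp_force: 5.4
```

```bash
python3 -m handwheel '[{"delta_pos":[0,0,0.012],"dr":[0,0,0]},{"delta_pos":[0,0,0],"dr":[0,0,0]},{"delta_pos":[0,0,0],"dr":[0,0,0]}]'
python3 -m handwheel '[{"delta_pos":[0,0,0.004],"dr":[0,0,0]},{"delta_pos":[0,0,0],"dr":[0,0,0]},{"delta_pos":[0,0,0],"dr":[0,0,0]},{"delta_pos":[0,0,0],"dr":[0,0,0]},{"delta_pos":[0,0,0],"dr":[0,0,0]}]'
python3 -m handwheel '[{"delta_pos":[0,0,0],"dr":[0,0,0]},{"delta_pos":[0,0,0],"dr":[0,0,0]},{"delta_pos":[0,0,0],"dr":[0,0,0]},{"delta_pos":[0,0,0],"dr":[0,0,0]},{"delta_pos":[0,0,0],"dr":[0,0,0]}]'
```

```text
t: 30.37
ee_pos: [0.4364, 0.1551, 0.1735]
ee_rot: [3.14, 0.0, 1.848]
ft_force: [-2.6, -0.7, 13.1]
opening: 0.0004
grasp_force: 6.1
t: 30.78
ee_pos: [0.4365, 0.1552, 0.1726]
ee_rot: [3.14, 0.0, 1.848]
ft_force: [-2.6, -0.5, 12.4]
opening: 0.0005
grasp_force: 6.3
t: 31.2
ee_pos: [0.4365, 0.1552, 0.1726]
ee_rot: [3.14, 0.0, 1.848]
ft_force: [-3.1, -0.5, 12.7]
opening: 0.0002
grasp_force: 6.3
```

The push is steady at about 12.5 N, with the grip at the expected height of about 166 mm. I'm handing the job in.

```bash
python3 -c "
from cell import arm
print(arm.sign_off())"
```

```text
the job is handed in; nothing more can be done
None
```

I handed the job in at about 31 s with the lever held down at a steady 12.5 N and the slide against its stop; by the push and grip height the watch back should be fully home, but the verdict wasn't reported, and I viewed 11 pictures, one over the limit of 10.

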